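# Hang the amber beam screen on its rail

## Task

Take the amber laser screen out of its cradle by the white tab and, still leaning as it stood there, hook its lip over the top bar of the rail frame from the robot's side. Then swing it down so that it hangs flat against the two bars between the posts, and let go. Leave the blue screen where it is.

Things in the scene. Friction and masses are not known exactly. Their poses are not given: they have to be found in the camera images.
- amber_grip (a point): Centre of the white tab (x 24, y 20, z 60 mm) on top of the amber screen, 149 mm above its foot. Screen 0.22 kg: amber window 110 mm wide, 115 high, black frame, amber hook. Axes: z up the panel, y along its width, x from front to hook side. It leans 25 deg, top and hook away from the robot, in a fixed cradle and lifts straight up out of it; pinched on the tab's two y sides it keeps its lean.
- amber_lip (a point): Middle of the lip's lower edge, same axes: 40 mm along x and 64 mm below (-z) the tab's centre. The panel's back face is at x = +2 mm from the tab's centre, its front at -13 mm. The hook's roof leaves the back face 34 mm below the tab's centre and falls 15 deg along +x to the lip (4 mm thick, 110 mm wide). The channel between back face and lip is 36 mm wide, open below and at the ends.
- blue_grip (a point): Centre of the white tab of the blue screen, identical but for its blue window and hook, leaning in a cradle of its own. Bystander: leave it there. Which screen stands on which side varies.
- rail_mid (a point): Middle of the top bar of a fixed rail frame, on its axis, 170 mm above the table. Steel bar 12 mm thick, along this point's y, between two posts 220 mm apart (16 mm thick, 8 mm higher than the axis). x is level and points away from the robot's side. An equal bar runs 85 mm straight below. A hung screen is on the -x side, lip over to +x, back face against both bars.

How it is judged (in metres and radians):
On the way:
1. the amber screen's lip is hooked over the top bar (its edge beyond the bar and below the bar's axis, the tab between the posts) while the screen still leans by more than 8 degrees (x of amber_lip in the frame of rail_mid between 0 and 0.05 m and z of amber_lip in the frame of rail_mid between -0.05 and 0 m and y of amber_grip in the frame of rail_mid between -0.06 and 0.06 m and angle between amber_grip's own z axis and vertical above 0.14 rad), for 0.1 s.
At the end, for the whole second after the job is handed in: The amber screen hangs at rest by its hook on the top bar, lip edge beyond the bar and 5 to 35 mm below its axis, tab within 60 mm of the bar's middle, upright within 10 degrees, along the bar within 11 degrees; the blue screen is within 30 mm of its start (x of amber_lip in the frame of rail_mid between 0 and 0.05 m and z of amber_lip in the frame of rail_mid between -0.035 and -0.005 m and y of amber_grip in the frame of rail_mid between -0.06 and 0.06 m and angle between amber_grip's own z axis and vertical below 0.175 rad and angle between the y axis of amber_grip and the y axis of rail_mid, either way round below 0.2 rad and linear speed of amber below 0.02 m/s and distance of blue_grip from where it was at the start of the episode below 0.03 m); the robot touches nothing.
It fails at once if the blue screen is moved by more than 30 mm (distance of blue_grip from where it was at the start of the episode above 0.03 m).
It also fails if it takes over 40 s, if anything falls off the work surface, if the arm or the gripper's body presses on something with over 40 N, if the wrist force passes 120 N, or if a joint passes its speed limit or range.

## Robot

A 6-joint arm with a two-finger parallel gripper is mounted at the origin on the work surface. World frame = base frame: x ahead of the robot, y to its left, z up, the work surface at z = 0. Lengths are in m, angles in degrees, forces in N, time in s.
With the tool pointing down it reaches from about 0.325 to 0.85 m from the base axis. Payload 15.5 kg.
Tool frame: the origin (TCP) lies midway between the tips of the shut fingers; the grasp point (between the pads) lies 19 mm behind it; z points along the fingers, y is the line along which they close (so a half turn about z gives the same grasp; the last joint's range is limited). The gripper opens to 91 mm and grips with 3 to 60 N. Pads are 32 mm wide; open, the fingers measure 118 mm over their backs; the gripper's body (76 mm by 178 mm) begins 60 mm behind the grasp point.
Start: joints at [-68.726, 28.281, 77.091, -0, 74.628, -5.472], TCP at [0.281, -0.558, 0.214] pointing down, gripper open.
Joint ranges: [-166.48, 166.48], [-47.26, 123.95], [12.59, 153.08], [-70.14, 250.14], [6.76, 159.57], [-176.63, 176.63]. Speed limits (degrees/s): [108.29, 108.29, 147.25, 172.46, 172.46, 172.46].

## Interface

Orientations are given as a 3x3 rotation matrix whose columns are the frame's x, y, z axes.
In Python, from bench import ctrl gives the robot as it stands. The module is installed in compiled form; this text tells all that it offers. Calls block until the motion is done:
- ctrl.goto(position, orientation): joint-space move of the TCP to a pose.
- ctrl.move_l(position, vel=0.15, ori=None, contact_N=None): straight line of the TCP; ori=None keeps the orientation; vel is the mean speed in m/s. With contact_N (N) it stops when the force on the tool has changed by that much, and returns True; else False.
- ctrl.movej(angles): joint-space move.
- ctrl.command_gripper(opening): opening from 0.0 (shut) to 1.0 (fully open); the grip force is fixed at half the most; returns when the fingers have stopped.
- ctrl.sleep(seconds).
- ctrl.ik(position, orientation): joint angles nearest the present ones, or None.
- ctrl.read_camera(name): name is "scene" or "side" or "wrist"; returns the picture (420x560x3 uint8, blue, green, red); there is no depth.
- ctrl.camera_params(name): a dict with "fx", "fy", "cx", "cy" (pixels), "pose" (4x4, takes a point from camera to world coordinates); the wrist camera has in their place "T_tool_cam" (4x4, takes a point from camera to tool coordinates, whose origin is the TCP and whose axes are the flange's). Camera axes: x right, y up, looking along -z (the intrinsics and any distortion apply to the point x, -y, -z); pixel columns grow to the right and rows downward; lengths in m; the calibration is good to about 2 mm. A picture is of the moment at which its call begins: read the wrist's pose just before it. camera_params takes no time and is no camera call.
A pose or a line that the arm cannot do raises ctrl.MotionError and nothing moves.
- ctrl.sign_off(): hands the job in; it is judged then, once.
Readings, each from a call of its own:
- ctrl.current_t(): time.
- ctrl.current_q(): joint angles.
- ctrl.current_dq(): joint speeds.
- ctrl.current_effort(): joint torques, N m.
- ctrl.current_tool_pos(): TCP position.
- ctrl.current_eef_rot(): TCP orientation.
- ctrl.current_contact_force(): force on the tool from outside, world axes, zero at the start.
- ctrl.current_wrist_torque(): the same for the moment, N m.
- ctrl.current_grip_width(): opening from 0.0 (shut) to 1.0 (fully open).
- ctrl.current_grasp_force(): force on a finger pad.
Only numpy, scipy, OpenCV 4.12 (cv2) and the standard library are available. Lean on these libraries where they do the work, as an engineer would, in place of code of your own. Each camera call takes 0.05 s, during which the arm holds its last target. There are 200 camera calls.

## Working session

There is one attempt and no reset: what is moved stays moved. The work goes in short steps, each a Python script; the robot and the scene stay as the last script left them, time stands still between calls to the robot, and variables do not carry over. Pictures are saved under pics/ and viewed, at most 10 in all, crops included, and the job is handed in when it is done.

```bash
mkdir -p pics
python3 - <<'E'
from bench import ctrl
import cv2,numpy as np
np.set_printoptions(precision=4,suppress=True)
for n in ["scene","side","wrist"]:
    cv2.imwrite(f"pics/{n}0.png",ctrl.read_camera(n)); print(n,ctrl.camera_params(n))
print(ctrl.current_t(),ctrl.current_eef_rot())
E
```

```text
scene {'fx': 413.9572801808602, 'fy': 413.9572801808602, 'cx': 272.3764669669294, 'cy': 211.6260544041218, 'pose': array([[-0.2806, -0.6735,  0.6839,  1.137 ],
       [ 0.9597, -0.2083,  0.1886,  0.1519],
       [ 0.0154,  0.7092,  0.7048,  0.7679],
       [ 0.    ,  0.    ,  0.    ,  1.    ]])}
side {'fx': 390.94896283742094, 'fy': 390.94896283742094, 'cx': 276.2789205487701, 'cy': 206.98836902763674, 'pose': array([[-0.9145,  0.3026, -0.2686,  0.3432],
       [-0.4046, -0.6918,  0.5981,  0.5126],
       [-0.0049,  0.6557,  0.755 ,  0.8179],
       [ 0.    ,  0.    ,  0.    ,  1.    ]])}
wrist {'fx': 310.44133064627823, 'fy': 310.44133064627823, 'cx': 280.66297174230016, 'cy': 210.74161596790984, 'T_tool_cam': array([[ 0.0014,  0.9664,  0.257 ,  0.0724],
       [ 1.    , -0.0014, -0.    , -0.0006],
       [ 0.0003,  0.257 , -0.9664, -0.1709],
       [ 0.    ,  0.    ,  0.    ,  1.    ]])}
0.15 [[ 0.893   0.45   -0.0003]
 [ 0.45   -0.893   0.0008]
 [ 0.0001 -0.0009 -1.    ]]
```

View pics/scene0.png

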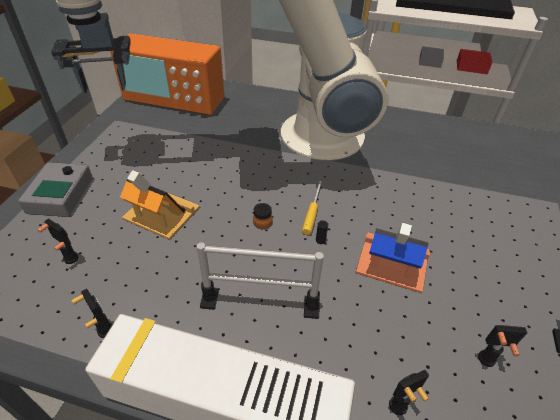

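View pics/side0.png

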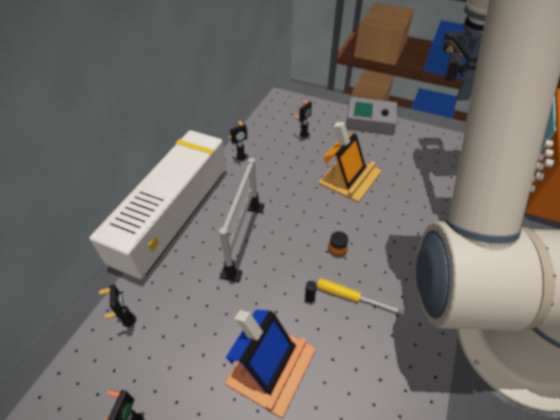

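Run:
```python
import cv2,numpy as np
s=cv2.imread("pics/scene0.png");d=cv2.imread("pics/side0.png")
def c(im,x,y,w,h,k): 
    o=cv2.resize(im[y:y+h,x:x+w],None,fx=k,fy=k,interpolation=cv2.INTER_CUBIC)
    for i in range(0,w,10): cv2.putText(o,str(x+i),(i*k,8),0,.3,(0,255,0)) ; cv2.line(o,(i*k,10),(i*k,15),(0,255,0))
    for i in range(0,h,10): cv2.putText(o,str(y+i),(0,i*k+4),0,.3,(0,255,0)) ; cv2.line(o,(20,i*k),(26,i*k),(0,255,0))
    return o
A=np.hstack([c(s,115,165,80,75,5),c(d,315,115,80,75,5)])
cv2.imwrite("pics/cA.png",A)
o=np.zeros((560,800,3),np.uint8)
a=c(s,190,235,140,84,3); b=c(d,210,150,70,135,4)
o[:a.shape[0],:a.shape[1]]=a; o[:b.shape[0],450:450+b.shape[1]]=b
cv2.imwrite("pics/cB.png",o)
```

```text
(no output)
```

View pics/cA.png

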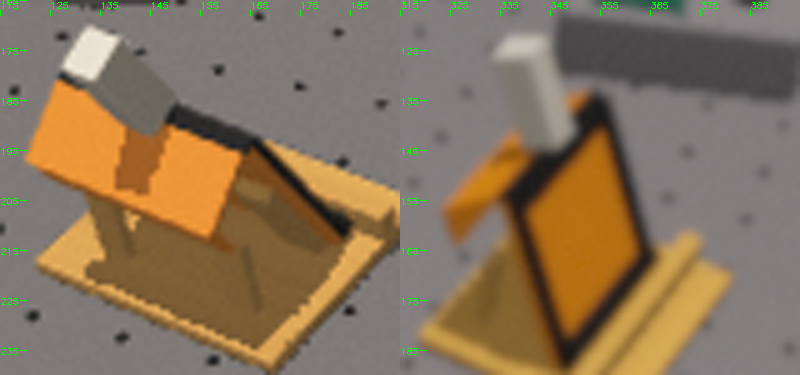

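View pics/cB.png

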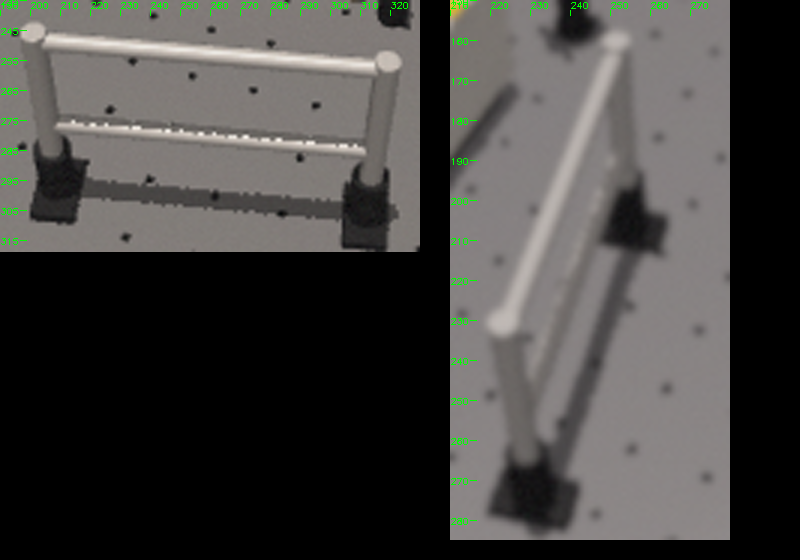

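```bash
cat > h.py <<'E'
from bench import ctrl
import numpy as np
from scipy.optimize import least_squares
from scipy.spatial.transform import Rotation as Ro
np.set_printoptions(precision=4,suppress=True)
def proj(n,P,T=None):
    c=ctrl.camera_params(n); T=c["pose"] if T is None else T
    p=(np.atleast_2d(P)-T[:3,3])@T[:3,:3]
    return np.c_[c["fx"]*p[:,0]/-p[:,2]+c["cx"], c["fy"]*-p[:,1]/-p[:,2]+c["cy"]]
def Rscreen(yaw,lean=np.radians(25),roll=0): return (Ro.from_euler('z',yaw)*Ro.from_euler('y',lean)*Ro.from_euler('x',roll)).as_matrix()
E
cat > fit.py <<'E'
from h import *
S=[(-12,-10,30,93,25),(-12,10,30,122,38),(12,10,30,97,82),(12,-10,30,62,70),(-13,55,-34,267,140),(2,55,-34,245,148)]
D=[(-13,-55,-34,602,93),(-13,55,-34,507,192),(-13,55,-149,565,370),(-12,10,30,545,60),(-12,-10,30,552,37),(12,10,30,493,52)]
S=np.array(S,float);D=np.array(D,float)
us=S[:,3:]/5+[115,165]; ud=(D[:,3:]-[400,0])/5+[315,115]
def res(v,free=True):
    R=Rscreen(v[3],v[4] if len(v)>4 else np.radians(25))
    return np.r_[(proj("scene",S[:,:3]/1e3@R.T+v[:3])-us),(proj("side",D[:,:3]/1e3@R.T+v[:3])-ud)].ravel()
for x0 in ([.4,-.4,.15,-.8],[.4,-.4,.15,-.8,.43]):
    r=least_squares(res,x0,loss='soft_l1'); print(r.x,np.degrees(r.x[3:])); print(res(r.x).reshape(-1,2).round(1).tolist())
    R=Rscreen(*r.x[3:]); print("foot z",(r.x[:3]+R@[0,0,-.149])[2])
    lip=np.array([[42,y,z] for y in(-55,55) for z in(-44,-64)])/1e3
    print("lip crop px",((proj("scene",lip@R.T+r.x[:3])-[115,165])*5).round().tolist())
def tri(a,b):
    return least_squares(lambda p:np.r_[(proj("scene",p)-a),(proj("side",p)-b)].ravel(),[.5,-.1,.1])
def sc(x,y): return np.array([x/3+190,y/3+235])
def sd(x,y): return np.array([(x-450)/4+210,y/4+150])
P=[]
for a,b in ((sc(34,33),sd(615,40)),(sc(387,62),sd(502,322))):
    r=tri(a,b);P.append(r.x);print("post",r.x,r.fun)
d=P[1]-P[0]; print("len",np.linalg.norm(d),"mid",(P[0]+P[1])/2,"yaw",np.degrees(np.arctan2(-d[0],d[1])))
E
python3 fit.py
```

```text
[ 0.5281 -0.3319  0.1447 -0.231 ] [-13.234]
[[-0.7, -0.5], [0.3, -0.2], [-0.6, -0.0], [-0.4, -0.6], [-0.4, -1.7], [0.6, 2.1], [2.6, 1.1], [1.2, 2.2], [0.3, 1.4], [-4.1, -1.2], [-1.6, -0.3], [-1.1, 0.5]]
foot z 0.009692235510127822
lip crop px [[34.0, 159.0], [56.0, 176.0], [212.0, 241.0], [231.0, 257.0]]
[ 0.5282 -0.3346  0.1422 -0.1266  0.3508] [-7.2523 20.0967]
[[-1.1, -0.2], [0.5, -0.5], [0.1, -0.5], [-0.3, -0.5], [-1.2, -1.6], [0.1, 2.1], [0.5, 0.3], [2.9, 2.8], [-0.5, 0.5], [-2.7, -0.5], [-0.9, 0.1], [-0.3, 0.9]]
foot z 0.0022417515482923145
lip crop px [[18.0, 173.0], [37.0, 193.0], [212.0, 241.0], [228.0, 260.0]]
post [ 0.6885 -0.1084  0.1759] [-0.2328 -0.2829 -0.2807  0.3843]
post [0.6468 0.1072 0.1754] [-0.1163 -0.1117 -0.1246  0.1325]
len 0.21961475995164345 mid [ 0.6677 -0.0006  0.1756] yaw 10.94813570746164
```

```bash
cat >> h.py <<'E'
def Rdown(yaw):
    x=np.array([np.cos(yaw),np.sin(yaw),0]); z=np.array([0,0,-1.]); return np.c_[x,np.cross(z,x),z]
def snap(name):
    import cv2
    T=np.eye(4);T[:3,:3]=ctrl.current_eef_rot();T[:3,3]=ctrl.current_tool_pos()
    im=ctrl.read_camera("wrist"); T=T@ctrl.camera_params("wrist")["T_tool_cam"]
    cv2.imwrite(f"pics/{name}.png",im); np.save(f"pics/{name}.npy",T); return im
E
python3 - <<'E'
from h import *
import cv2
c=np.array([.528,-.333,.145]); y=np.radians(-11); R=Rdown(y)
ctrl.goto(c+[0,0,.20],R); ctrl.sleep(.3)
a=snap("w1")
ctrl.move_l(c+R@[-.10,.05,-.20],.25); ctrl.sleep(.3)
b=snap("w2")
print(ctrl.current_t(),ctrl.current_tool_pos())
cv2.imwrite("pics/w12.png",np.vstack([cv2.resize(x[60:360],(800,300) ) if 0 else x[:300] for x in (a,b)]))
E
```

```text
2.8 [ 0.4208 -0.3628  0.3448]
```

View pics/w12.png

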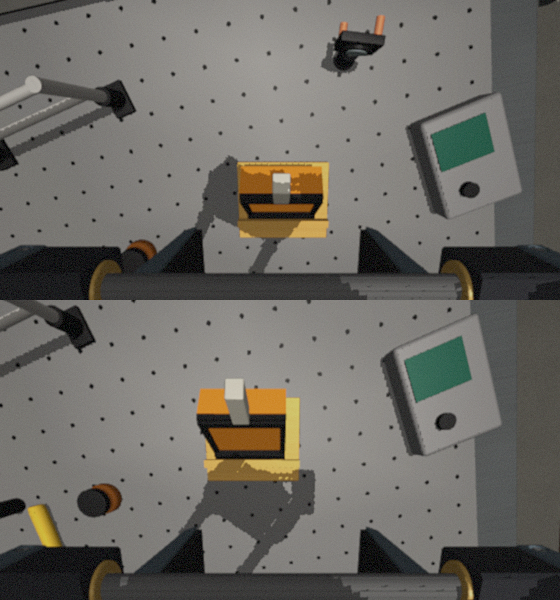

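Run:
```python
import cv2,numpy as np
def c(n,x,y,w,h,k):
    o=cv2.resize(cv2.imread(f"pics/{n}.png")[y:y+h,x:x+w],None,fx=k,fy=k,interpolation=cv2.INTER_CUBIC)
    for i in range(0,w,10): cv2.putText(o,str(x+i),(i*k,8),0,.3,(0,255,0)); cv2.line(o,(i*k,10),(i*k,14),(0,255,0))
    for i in range(0,h,10): cv2.putText(o,str(y+i),(0,i*k+4),0,.3,(0,255,0)); cv2.line(o,(20,i*k),(25,i*k),(0,255,0))
    return o
a=c("w1",230,155,110,90,4) ; b=c("w2",190,70,115,115,4)
o=np.zeros((470,800,3),np.uint8)
a=a[:, :400]; b=b[:,:400]
o[:a.shape[0],:400]=a; o[:b.shape[0],400:400+b.shape[1]]=b
cv2.imwrite("pics/cC.png",o)
```

```text
(no output)
```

View pics/cC.png

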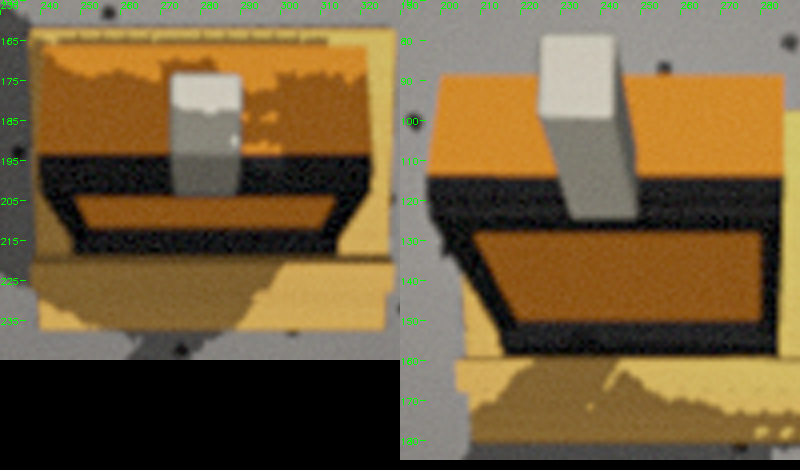

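```bash
cat > fit2.py <<'E'
from h import *
T1,T2=np.load("pics/w1.npy"),np.load("pics/w2.npy")
A=np.array([(12,10,30,173,74),(12,-10,30,243,74),(-12,10,30,171,110),(-12,-10,30,241,110),(2,55,-34,40,156),(2,-55,-34,370,156),(42,55,-44,40,47),(42,-55,-44,367,47),(-13,55,-149,75,254),(-13,-55,-149,337,254)],float)
B=np.array([(12,10,30,541,36),(12,-10,30,614,36),(-12,10,30,541,117),(-12,-10,30,612,117),(2,55,-34,428,178),(2,-55,-34,784,176),(42,55,-44,440,75),(42,-55,-44,784,75),(-13,55,-149,505,354),(-13,-55,-149,778,356)],float)
ua=A[:,3:]/4+[230,155]; ub=(B[:,3:]-[400,0])/4+[190,70]
def res(v):
    R=Rscreen(v[3],v[4] if len(v)>4 else np.radians(25)); f=lambda P:P[:,:3]/1e3@R.T+v[:3]
    return np.r_[proj("wrist",f(A),T1)-ua,proj("wrist",f(B),T2)-ub].ravel()
for x0 in ([.53,-.33,.145,-.2],[.53,-.33,.145,-.2,.43]):
    r=least_squares(res,x0,loss='soft_l1',f_scale=.7); print(r.x,np.degrees(r.x[3:])); print(res(r.x).reshape(-1,2).round(1).tolist())
    print("foot z",(r.x[:3]+Rscreen(*r.x[3:])@[0,0,-.149])[2])
E
python3 fit2.py
```

```text
[ 0.5279 -0.3336  0.1445 -0.1914] [-10.9686]
[[-0.8, -1.2], [-0.6, -1.2], [-0.4, 10.6], [0.0, 10.6], [-0.3, -0.1], [0.3, -0.0], [1.3, 0.5], [-0.6, 0.5], [-0.3, -0.3], [-0.4, -0.2], [-0.2, -1.7], [0.7, -1.6], [-1.0, -0.7], [0.7, -0.7], [0.6, 0.9], [0.2, 1.6], [1.2, 1.6], [0.1, 1.8], [-0.1, 0.0], [0.5, -0.4]]
foot z 0.009505247722319171
[ 0.5277 -0.3337  0.1457 -0.191   0.4284] [-10.9462  24.5432]
[[-0.8, -0.7], [-0.5, -0.7], [-0.4, 11.2], [0.1, 11.2], [-0.4, 0.1], [0.4, 0.1], [1.2, 0.5], [-0.4, 0.5], [-0.3, -0.6], [-0.3, -0.6], [-0.4, -1.5], [0.6, -1.4], [-1.1, -0.4], [0.6, -0.3], [0.4, 0.9], [0.3, 1.5], [0.9, 1.3], [0.1, 1.4], [-0.2, -0.5], [0.5, -0.9]]
foot z 0.010121628263968035
```

```bash
cat >> h.py <<'E'
G=np.array([.528,-.3335,.1447]); YA=np.radians(-11); YR=np.radians(10.95); L0=np.radians(25)
RM=np.array([.6677,-.0006,.170])
F=np.diag([1,-1,-1.])
def tool(pos,yaw,lean):   # tab centre pose -> TCP pose; tool is vertical when lean=25deg
    R=Rscreen(yaw,lean-L0)@F
    return np.array(pos)+R@[0,0,.019],R
def tab(bx,bz,lean,dy=0): # tab centre so that the bar axis sits at (bx,bz) in screen axes
    return RM-Rscreen(YR,lean)@[bx,dy,bz]
E
python3 - <<'E'
from h import *
for p,y,l in [(G,YA,L0),(G+[0,0,.17],YA,L0),(tab(.02,-.104,L0)-Rscreen(YR,0)@[.1,0,0],YR,L0),(tab(.02,-.104,L0),YR,L0),(tab(.02,-.054,L0),YR,L0),(tab(.02,-.054,0),YR,0),(tab(.008,-.044,0),YR,0)]:
    P,R=tool(p,y,l); print(P,ctrl.ik(P,R))
P,R=tool(G,YA,L0)
ctrl.move_l(P+[0,0,.07],.25,R); ctrl.move_l(P,.1,contact_N=8)
print("f0",ctrl.current_contact_force())
ctrl.command_gripper(0.0); ctrl.sleep(.2)
print(ctrl.current_tool_pos()-P,ctrl.current_grip_width()*91,ctrl.current_grasp_force(),ctrl.current_contact_force(),ctrl.current_t())
E
```

```text
[ 0.528  -0.3335  0.1257] [-37.7541  33.4846  82.811   -0.      63.7044  63.2459]
[ 0.528  -0.3335  0.2957] [-37.7541  24.6465  70.3095  -0.      85.0439  63.2459]
[ 0.5949 -0.0147  0.2537] [-7.1628 23.8268 78.3233 -0.     77.8499 71.8872]
[0.6931 0.0043 0.2537] [-4.5772 32.3423 63.1956 -0.     84.4621 74.4728]
[0.6723 0.0003 0.2084] [-5.0611 32.4632 70.1649 -0.     77.3718 73.9889]
[ 0.6559 -0.0029  0.2068] [-10.2052  21.885   95.9993  13.8905  39.4442  59.8614]
[ 0.6677 -0.0006  0.1968] [-9.7266 23.4808 95.131  13.8272 38.637  60.2346]
f0 [ 0.5688 -0.1766  0.1023]
[ 0.  0. -0.] 19.850379879978288 29.999909698963165 [ 0.499  -0.4779  0.698 ] 5.825
```

Gripped at 19.9 mm, as the tab should be. Next: lift, transit, stop above the bar, and look.

Run:
```python
from h import *
import cv2
ctrl.move_l(ctrl.current_tool_pos()+[0,0,.17],.12)
print(ctrl.current_contact_force(),ctrl.current_grip_width()*91)
h=tab(.02,-.104,L0)
P,R=tool(h-Rscreen(YR,0)@[.1,0,-.02],YR,L0); ctrl.goto(P,R)
P,R=tool(h-Rscreen(YR,0)@[.03,0,-.01],YR,L0); ctrl.move_l(P,.1,R)
ctrl.sleep(.3)
s=ctrl.read_camera("scene");d=ctrl.read_camera("side")
c=lambda im,x,y,w,h:cv2.resize(im[y:y+h,x:x+w],(400,500),interpolation=cv2.INTER_CUBIC)
cv2.imwrite("pics/m1.png",np.hstack([c(s,190,150,140,175),c(d,200,110,140,175)]))
print(ctrl.current_t(),ctrl.current_contact_force(),ctrl.current_grip_width()*91)
```

```text
[-0.1192  0.1025 -2.8524] 19.673983931619556
9.8917 [-0.4586 -0.0444 -1.8207] 19.89241348617507
```

View pics/m1.png

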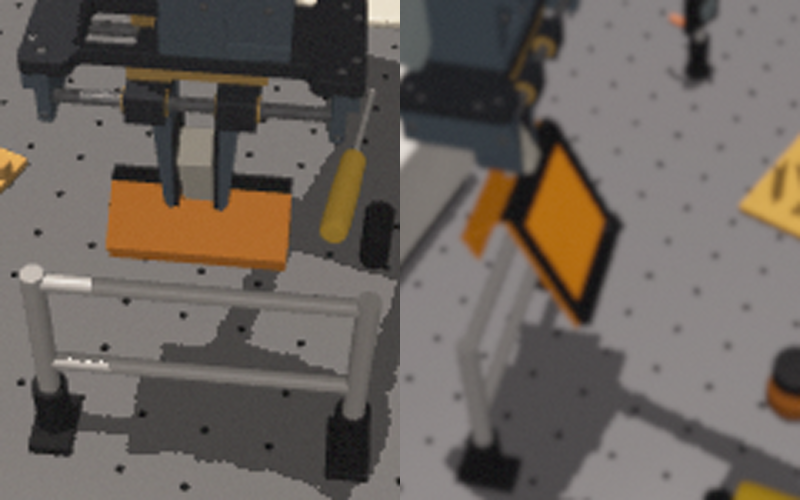

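Run:
```python
from h import *
R=ctrl.current_eef_rot(); t=ctrl.current_tool_pos()-R@[0,0,.019]
for l in (20,25,30):
    S=Rscreen(YR,np.radians(l)); f=lambda a:np.array(a)/1e3@S.T+t
    print(l,((proj("side",f([(-13,-55,-34),(-13,-55,-149),(-13,55,-149),(-13,55,-34)]))-[200,110])*2.857+[400,0]).round().tolist(),
     ((proj("scene",f([(42,-55,-44),(42,55,-44),(42,-55,-64),(42,55,-64)]))-[190,150])*2.857).round().tolist())
```

```text
20 [[557.0, 119.0], [609.0, 225.0], [576.0, 327.0], [516.0, 221.0]] [[104.0, 251.0], [285.0, 266.0], [108.0, 263.0], [284.0, 277.0]]
25 [[559.0, 117.0], [622.0, 223.0], [590.0, 325.0], [519.0, 219.0]] [[106.0, 247.0], [285.0, 262.0], [110.0, 256.0], [285.0, 270.0]]
30 [[562.0, 115.0], [635.0, 219.0], [604.0, 321.0], [521.0, 217.0]] [[108.0, 243.0], [286.0, 257.0], [112.0, 249.0], [285.0, 263.0]]
```

Run:
```python
from h import *
import cv2
def mv(bx,bz,deg,v=.08,c=10):
    P,R=tool(tab(bx,bz,np.radians(deg)),YR,np.radians(deg)); h=ctrl.move_l(P,v,R,contact_N=c)
    print(deg,h,ctrl.current_contact_force(),(ctrl.current_tool_pos()-P)*1e3,round(ctrl.current_t(),2)); return h
ok=not mv(.02,-.104,25) and not mv(.02,-.054,25,.06)
if ok:
    ctrl.sleep(.3)
    for d in (17,9,0):
        if mv(.02,-.054,d,.02): break
s=ctrl.read_camera("scene");d=ctrl.read_camera("side")
c=lambda im,x,y,w,h:cv2.resize(im[y:y+h,x:x+w],(400,500),interpolation=cv2.INTER_CUBIC)
cv2.imwrite("pics/m2.png",np.hstack([c(s,190,170,140,175),c(d,190,110,140,175)]))
```

```text
25 False [ 0.1887  0.0548 -1.9586] [-0.0871  0.0416 -0.3612] 10.43
25 False [-0.4846  0.3248 -2.5807] [ 0.3792 -0.0337  0.4003] 11.42
17 False [ 0.1401 -0.1821 -3.4931] [-0.2058 -0.1616  0.4144] 12.13
9 False [ 0.305  -0.3306 -3.2496] [ 0.4038 -0.0949  0.1681] 12.55
0 False [ 0.2038  1.1768 -3.0649] [ 0.7856 -0.0051  0.1978] 13.0
```

View pics/m2.png

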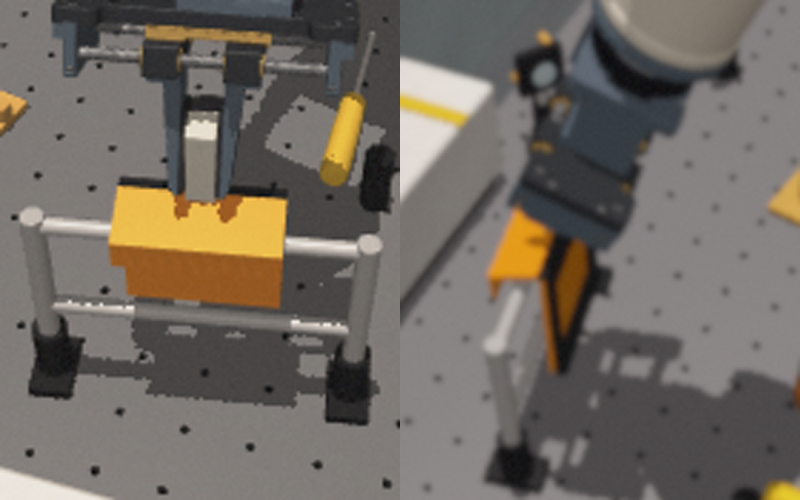

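Run:
```python
from h import *
import cv2
R=ctrl.current_eef_rot(); X=Rscreen(YR,0)[:,0]
P0=ctrl.current_tool_pos()
print(ctrl.move_l(P0+X*.018,.03,contact_N=4),(ctrl.current_tool_pos()-P0)@X,ctrl.current_contact_force())
P1=ctrl.current_tool_pos()
print(ctrl.move_l(P1-[0,0,.018],.03,contact_N=4),(ctrl.current_tool_pos()-P1)[2],ctrl.current_contact_force())
t=ctrl.current_tool_pos()-R@[0,0,.019]
print("tab in rail",(t-RM)@Rscreen(YR,0),ctrl.current_t())
```

```text
True 0.011684431004849094 [ 0.1576 -0.8444 -3.6716]
True -0.013212723561913609 [2.1969 1.1302 2.158 ]
tab in rail [-0.0071  0.0001  0.0404] 14.0417
```

Run:
```python
from h import *
import cv2
ctrl.command_gripper(1.0); ctrl.sleep(.2)
R=ctrl.current_eef_rot()
ctrl.move_l(ctrl.current_tool_pos()-R[:,2]*.12,.12); ctrl.sleep(.8)
s=ctrl.read_camera("scene");d=ctrl.read_camera("side")
c=lambda im,x,y,w,h:cv2.resize(im[y:y+h,x:x+w],(400,500),interpolation=cv2.INTER_CUBIC)
cv2.imwrite("pics/m3.png",np.hstack([c(s,190,170,140,175),c(d,190,110,140,175)]))
S=Rscreen(YR,0); t=RM+S@[-.008,0,.042]; f=lambda a:np.array(a)/1e3@S.T+t
print(((proj("scene",f([(42,-55,-44),(42,55,-44),(-12,-10,30),(12,10,30)]))-[190,170])*2.857).round().tolist(),
 ((proj("side",f([(-13,55,-149),(-13,55,-34),(-12,10,30)]))-[190,110])*2.857+[400,0]).round().tolist(),ctrl.current_t(),ctrl.current_contact_force())
```

```text
[[107.0, 272.0], [279.0, 287.0], [186.0, 136.0], [214.0, 166.0]] [[553.0, 381.0], [543.0, 291.0], [552.0, 189.0]] 17.4417 [0.0748 0.9131 0.0958]
```

View pics/m3.png

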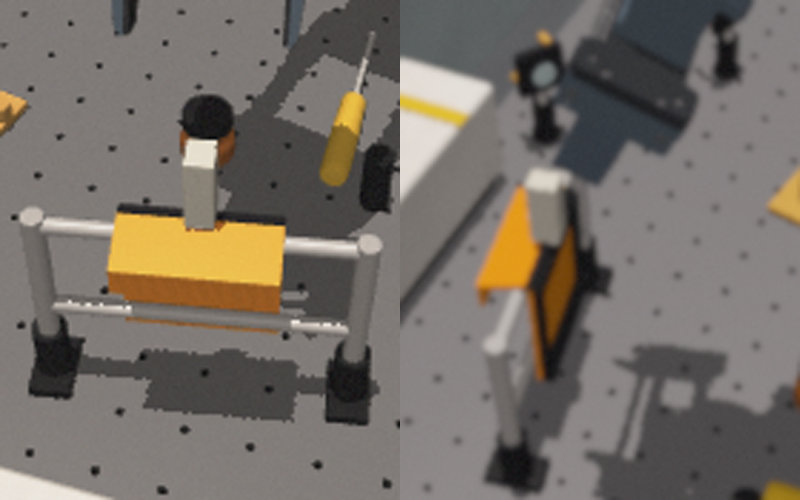

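The screen hangs flat on the bars, centred between the posts. The roof edge at (108,270)–(281,285) matches the predicted hung pose, and the gripper is clear.

```bash
python3 -c "
from bench import ctrl
print(ctrl.sign_off())"
```

```text
the job is handed in; nothing more can be done
None
```

The amber screen was hooked over the top bar while still leaning, swung down, and released; it hangs flat between the posts, the blue screen was not approached, and I handed the job in after about 17.5 s of the 40 s limit (no verdict was returned).

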